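# Flip the odd option rocker with the stylus

### The job

On the lathe's option switch console, one rocker in the row of four is tipped the opposite way to the other three. Take the stylus out of its fork rest, reach in under the clear chip hood with it and push the far end of that one rocker fully down so that it matches its neighbours, with the stylus only and without tipping the others or disturbing the things on the bench. Then hang the stylus back in its fork, upright with its collar resting on the prongs, and let go.

Things in the scene. Friction and masses are not known exactly. Their poses are not given: they have to be found in the camera images.
- stylus: The stylus, 175 mm long, 90 g. Origin: centre of its collar's underside; z runs up its axis as it hangs. Above: round brass collar 44 mm across, 8 mm thick, then a square wooden handle 24 x 24 mm (flat faces normal to x and y) from 8 to 63 mm up. Below: a 9 mm steel shank ending in a 12 mm rubber ball.
- stylus_tip (a point): the lowest point of the stylus's rubber ball, on its axis 112 mm below the collar's underside
- rest: Fixed fork rest. Wooden base 100 x 90 x 12 mm, post at its back (+x) with a flat steel fork, upper face 135 mm above the table. Two 22 mm wide prongs point along -x; the slot between is 20 mm wide, open at -x, on top and below, from x = -40 to +16 mm. Nothing stands above the fork. Origin: centre of the base's underside.
- rest_seat (a point): on the upper face level of the fork, middle of the slot, 6 mm to -x of the rest's origin: where the stylus's origin (collar underside) is when it hangs
- console: Fixed grey console 170 (x) x 210 (y) x 50 mm; origin: centre of its underside. The open front faces its -x; the rockers are in a row along y (hinges at x = +20, y = -63, -21, 21, 63 mm). A hood covers their far ends: clear roof 155 to 162 mm above the table, x = +18 to +85 mm, steel side and back walls. A stylus must slant in from the front, 25 to 50 degrees off vertical.
- hood_edge (a point): middle of the lower front edge of the hood's roof, 155 mm above the table; side walls stand 103 mm to either side
- rocker_1 (a joint): One of four alike white rocker paddles, 68 x 30 x 8 mm, 42 mm apart; their order in the row varies. Hinged at mid length, 64 mm above the table. +0.28 rad (stop): far end, under the hood, fully down; -0.28 (stop): near end down. Stays where left; friction torque 0.06 N m (2.5 N at 25 mm). Starts at about -0.27, opposite to the others.
- rocker_2 (a joint): One of four alike white rocker paddles, 68 x 30 x 8 mm, 42 mm apart; their order in the row varies. Hinged at mid length, 64 mm above the table. +0.28 rad (stop): far end, under the hood, fully down; -0.28 (stop): near end down. Stays where left; friction torque 0.06 N m (2.5 N at 25 mm). Starts at about +0.27.
- rocker_3 (a joint): One of four alike white rocker paddles, 68 x 30 x 8 mm, 42 mm apart; their order in the row varies. Hinged at mid length, 64 mm above the table. +0.28 rad (stop): far end, under the hood, fully down; -0.28 (stop): near end down. Stays where left; friction torque 0.06 N m (2.5 N at 25 mm). Starts at about +0.27.
- rocker_4 (a joint): One of four alike white rocker paddles, 68 x 30 x 8 mm, 42 mm apart; their order in the row varies. Hinged at mid length, 64 mm above the table. +0.28 rad (stop): far end, under the hood, fully down; -0.28 (stop): near end down. Stays where left; friction torque 0.06 N m (2.5 N at 25 mm). Starts at about +0.27.
- rocker_1_far (a point): on the top face of rocker_1, mid width, 25 mm from the hinge towards the far end: the point to push down. At -0.27 rad it stands about 75 mm above the table, at +0.28 about 61 mm.
- rocker_2_far (a point): on the top face of rocker_2, mid width, 25 mm from the hinge towards the far end: the point to push down. At -0.27 rad it stands about 75 mm above the table, at +0.28 about 61 mm.
- rocker_3_far (a point): on the top face of rocker_3, mid width, 25 mm from the hinge towards the far end: the point to push down. At -0.27 rad it stands about 75 mm above the table, at +0.28 about 61 mm.
- rocker_4_far (a point): on the top face of rocker_4, mid width, 25 mm from the hinge towards the far end: the point to push down. At -0.27 rad it stands about 75 mm above the table, at +0.28 about 61 mm.
- block_cherry: bystander: planed reddish-brown wood block 52 x 72 x 41 mm, loose, in front of the console
- screwdriver: bystander: screwdriver with an orange handle, 202 mm long and 35 mm high, lying loose in front of the console
- spring_clamp: bystander: black spring clamp 56 x 115 x 21 mm, lying loose between the robot and the rest
- block_walnut: bystander: dark brown wood block 36 x 90 x 30 mm, loose, to the left of the console
- wax_tin: bystander: round tin 87 mm across and 40 mm high, loose, behind the rest on the right
Things that resemble listed ones, but are neither listed nor needed, are in the scene too. Leave any pink or red look-alike of the stylus alone.

How it is judged:
By the outcome, as a careful person would: the job done as asked, in the order asked, and still so for the second after the job is handed in, with the robot touching nothing.
It also fails if it takes over 51 s, if anything falls off the work surface, if the arm or the gripper's body presses on something with over 40 N, if the wrist force passes 120 N, or if a joint passes its speed limit or range.

### The arm

A 6-joint arm with a two-finger parallel gripper is mounted at the origin on the work surface; the furniture and walls round the work are solid. World frame = base frame: x ahead of the robot, y to its left, z up, the work surface at z = 0. Lengths are in mm, angles in rad, forces in N, time in s.
With the tool pointing down it reaches from about 400 to 825 mm from the base axis. Payload 7 kg.
Tool frame: the origin (TCP) lies midway between the tips of the shut fingers; the grasp point (between the pads) lies 19 mm behind it; z points along the fingers, y is the line along which they close (so a half turn about z gives the same grasp; the last joint's range is limited). The gripper opens to 85 mm and grips with 20 to 120 N. Pads are 22 mm wide; open, the fingers measure 114 mm over their backs; the gripper's body (76 mm by 85 mm) begins 54 mm behind the grasp point. The pads swing forward as they close: fully open they stand 13 mm farther back than shut.
Start: joints at [1.506, 0.359, 0.012, 0, -1.224, -0.288], TCP at [233.238, 633.4, 231.302] pointing down, gripper open.
Joint ranges: [-3.07, 3.07], [-1.43, 2.12], [-1.02, 1.25], [-3.03, 1.67], [-3.05, -0], [-3.03, 3.03]. Speed limits (rad/s): [2.39, 2.39, 3.01, 3.14, 3.14, 3.14].

### API

Orientations are given as a 3x3 rotation matrix whose columns are the frame's x, y, z axes.
In Python, from cell import read_state, read_camera, close_job gives the robot as it stands.
- The arm moves only by the tool send_rows, never from a script. Its argument "deltas" is a list that holds one entry, the list of rows, each a list of 7 numbers: the shift along the tool's x, y, z in cm, then the turn, a rotation vector about the tool's x, y, z in degrees, then the closure, from 0 (fully open) to 1 (shut). A call has 1 to 20 rows; each row is the pose to reach, as a shift and turn from the pose commanded when the call began, along the tool's axes at that moment; what a row does not reach only later rows make up. A row lasts 1/10 s, in which the tool goes at most 50 mm and 8.59 degrees, less where a joint would pass 70% of its speed; a pose out of reach is approached as far as the arm can. A call with a gripper value outside its range is refused whole. The fingers move at their own pace and stop on an object; "newtons" is the grip in N (left out, the last holds). Time passes only in rows, so rows that repeat a pose let the fingers close. It gives the time, the measured TCP pose, the force, the opening and the grip force at its end, in the units of the state.
- read_state(): the state, without advancing time (a new reading comes with each control period).
- read_camera(name): name is "scene" or "side" or "wrist"; returns a dict with "pixels" (400x640x3 uint8, red, green, blue), "fx", "fy", "cx", "cy" (pixels), "view" (4x4, takes a point from world to camera coordinates); the wrist camera has in their place "mount" (4x4, takes a point from camera to tool coordinates, whose origin is the TCP and whose axes are the flange's). Camera axes: x right, y down, z forward; pixel columns grow to the right and rows downward; lengths in mm; the calibration is good to about 2 mm. A picture is of the moment at which its call begins: read the wrist's pose just before it. There is no depth.
- close_job(): hands the job in; it is judged then, once.
The state is a dict: "clock": time; "joint_positions": joint angles; "qvel": joint speeds; "effort": joint torques, N m; "ee_pos": TCP position; "eef_rot": TCP orientation; "ft_force": force on the tool from outside, world axes, zero at the start; "torque": the same for the moment, N m; "gripper_width": finger opening in mm; "finger_force": force on a finger pad.
Only numpy, scipy, OpenCV 4.12 (cv2) and the standard library are available. Lean on these libraries where they do the work, as an engineer would, in place of code of your own. Each camera call takes 0.05 s, during which the arm holds its last target. There are 200 camera calls.

## Working session

There is one attempt and no reset: what is moved stays moved. The work goes in short steps, Python scripts to look and compute and a tool call to move; the robot and the scene stay as the last step left them, time stands still between calls to the robot, and variables do not carry over. Pictures are saved under pics/ and viewed, at most 10 in all, crops included, and the job is handed in when it is done.

Besides the shell and the picture viewer there is one more tool, called after ">>>" as name(argument=value, ...), one argument or row to a line, values as JSON. send_rows: Moves the arm, as the interface text tells. Its arguments: {"type":"object","properties":{"deltas":{"type":"array"},"newtons":{"type":"number"}},"required":["deltas"]}

```bash
mkdir -p pics; ls; python3 - <<'E'
from cell import read_state, read_camera
import cv2, numpy as np
s=read_state(); print({k:np.round(v,3).tolist() for k,v in s.items()})
for n in ["scene","side"]:
    c=read_camera(n); cv2.imwrite(f"pics/{n}0.png",c["pixels"][:,:,::-1]); np.savez(f"{n}0.npz",**c)
    print(n,c["fx"],c["fy"],c["cx"],c["cy"],np.round(c["view"],4).tolist())
c=read_camera("wrist"); cv2.imwrite("pics/wrist0.png",c["pixels"][:,:,::-1]); np.savez("wrist0.npz",**c); print(c["fx"],np.round(c["mount"],3).tolist())
E
```

```text
pics
{'clock': 0.0, 'joint_positions': [1.506, 0.359, 0.011, -0.0, -1.224, -0.288], 'qvel': [-0.0, 0.001, 0.001, 0.001, -0.0, 0.001], 'effort': [0.0, -58.333, 29.343, 6.937, -0.006, 0.0], 'ee_pos': [233.086, 632.95, 230.326], 'eef_rot': [[0.938, -0.346, -0.0], [-0.346, -0.938, -0.002], [0.0, 0.002, -1.0]], 'ft_force': [0.12, 0.223, 0.234], 'torque': [0.046, 0.054, 0.004], 'finger_force': 0.0, 'gripper_width': 85.17}
scene 464.54650700767826 464.54650700767826 308.87475360177626 201.45474160322553 [[0.6915, -0.7222, 0.018, -364.0402], [-0.5321, -0.526, -0.6635, 373.7009], [0.4886, 0.4492, -0.748, 1431.3073], [0.0, 0.0, 0.0, 1.0]]
side 508.12754517527117 508.12754517527117 326.39921923436765 195.55545242579552 [[-0.8804, -0.4741, 0.0134, 441.9691], [-0.322, 0.5769, -0.7507, 249.5455], [0.3482, -0.6652, -0.6606, 1339.831], [0.0, 0.0, 0.0, 1.0]]
336.3402030105695 [[-0.0, -0.964, -0.264, 65.932], [1.0, 0.0, -0.001, -0.544], [0.001, -0.264, 0.964, -143.042], [0.0, 0.0, 0.0, 1.0]]
```

View pics/scene0.png

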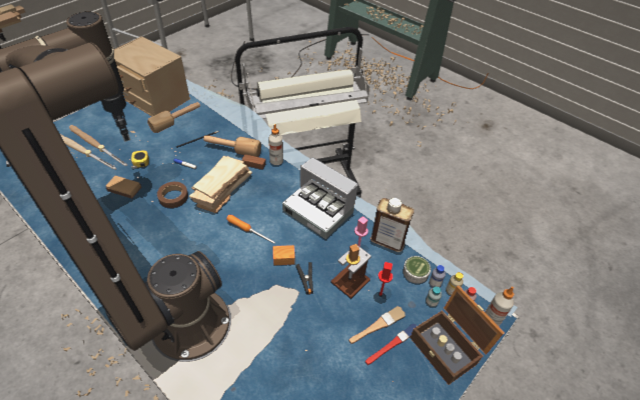

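View pics/side0.png

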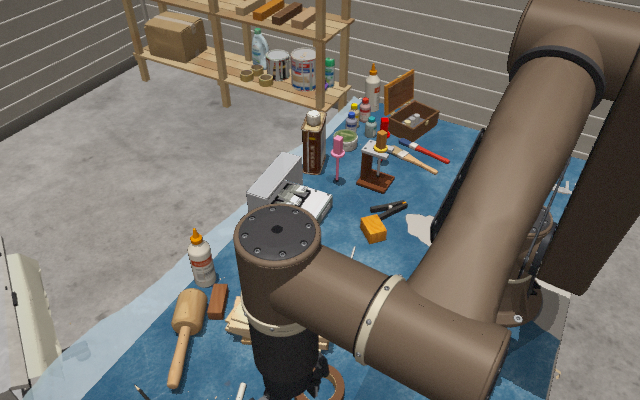

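The scene shows the console near (322,200), the fork with the brass-collared stylus near (353,255), and pink and red decoys at (361,228) and (386,272). The side view shows the same group: stylus (382,140), console (290,200).

```bash
python3 - <<'E'
import cv2, numpy as np
a=cv2.imread("pics/scene0.png")[155:305,275:435]; b=cv2.imread("pics/side0.png")[110:260,240:400]
cv2.imwrite("pics/m1.png",np.vstack([cv2.resize(np.hstack([a,b]),None,fx=2.5,fy=2.5,interpolation=cv2.INTER_CUBIC)]))
E
cat > h.py <<'E'
import numpy as np, cv2
def load(n):
    return dict(np.load(n))
def ray(c,uv,R=None,p=None):
    d=np.array([(uv[0]-c["cx"])/c["fx"],(uv[1]-c["cy"])/c["fy"],1.0])
    if "view" in c: V=c["view"]; o=-V[:3,:3].T@V[:3,3]; d=V[:3,:3].T@d
    else:
        M=c["mount"]; o=p+R@M[:3,3]; d=R@M[:3,:3]@d
    return o,d/np.linalg.norm(d)
def onz(c,uv,z,R=None,p=None):
    o,d=ray(c,uv,R,p); return o+d*(z-o[2])/d[2]
def tri(*rays):
    A=sum(np.eye(3)-np.outer(d,d) for o,d in rays); b=sum((np.eye(3)-np.outer(d,d))@o for o,d in rays)
    x=np.linalg.solve(A,b); return x,[np.linalg.norm(np.cross(x-o,d)) for o,d in rays]
def proj(c,X,R=None,p=None):
    X=np.asarray(X,float)
    if "view" in c: q=c["view"][:3,:3]@X+c["view"][:3,3]
    else: M=c["mount"]; q=M[:3,:3].T@(R.T@(X-p)-M[:3,3])
    return np.array([c["fx"]*q[0]/q[2]+c["cx"],c["fy"]*q[1]/q[2]+c["cy"]])
E
python3 - <<'E'
from h import *
s,d=load("scene0.npz"),load("side0.npz")
for n,a,b,z in [("styl top",(354,246),(382,131),198),("console",(322,200),(290,200),50)]:
    print(n,tri(ray(s,a),ray(d,b)),onz(s,a,z),onz(d,b,z))
E
```

```text
styl top (array([ 451.11305742, -253.82035789,  202.77957122]), [np.float64(0.33519317197548637), np.float64(0.3351931719754755)]) [ 453.69770255 -251.93442902  198.        ] [ 453.97155899 -260.77936399  198.        ]
console (array([614.15062491,  18.64565566,  64.99073909]), [np.float64(0.8971379876089056), np.float64(0.8971379876089464)]) [623.31806754  27.05399892  50.        ] [624.36478328   4.09822435  50.        ]
```

View pics/m1.png

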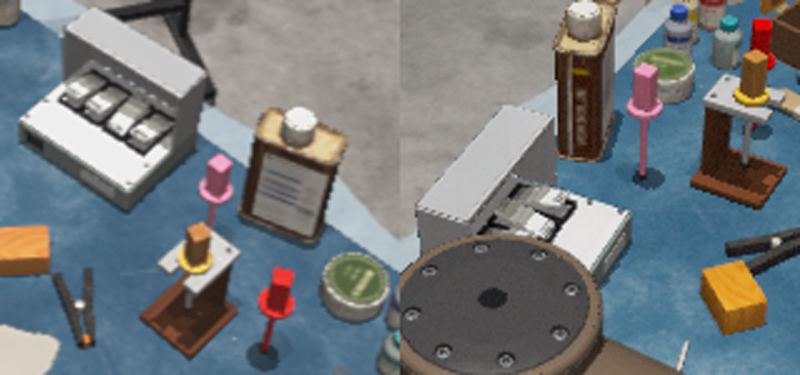

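The crops show the brass stylus in the fork, with the fork's prongs toward the lower left in the scene view and clear of the pink and red decoys. I'll bring the wrist camera over the group for the fine measurement.

>>> send_rows(
  deltas=[
    [[3,3,-5,0,0,5,0],[6,6,-8,0,0,10,0],[10,10,-10,0,0,16,0],[14,14,-10,0,0,22,0],[18,18.5,-10,0,0,28,0],[22,22.5,-10,0,0,33,0],[26,27,-10,0,0,38,0],[30,31,-10,0,0,43,0],[34,35,-10,0,0,48,0],[38,39.5,-10,0,0,53,0],[42,43.5,-10,0,0,58,0],[46,48,-10,0,0,62,0],[49,51,-10,0,0,65,0],[52,54,-10,0,0,67,0],[54,56,-10,0,0,69,0],[56,58,-10,0,0,70,0],[57,59,-10,0,0,70,0],[57,59,-10,0,0,70,0],[57,59,-10,0,0,70,0],[57,59,-10,0,0,70,0]],
  ],
)

```text
clock: 2.15
ee_pos: [563.9, -116.8, 331.1]
eef_rot: [[-0.004, -1.0, -0.0], [-1.0, 0.004, 0.0], [-0.0, 0.0, -1.0]]
ft_force: [-0.2, 0.1, 0.6]
gripper_width: 85.5
finger_force: 0.0
```

```bash
cat > snap.py <<'E'
import sys,cv2,numpy as np
from cell import read_state, read_camera
from h import *
k=sys.argv[1]
s=read_state(); c=read_camera("wrist"); c["R"]=np.array(s["eef_rot"]); c["p"]=np.array(s["ee_pos"]); np.savez(f"wrist{k}.npz",**c)
cv2.imwrite(f"pics/wrist{k}.png",c["pixels"][:,:,::-1]); print(s["clock"],c["p"],c["R"].round(3).tolist(),np.round(s["joint_positions"],3))
for n in ["scene","side"]:
    c=read_camera(n); cv2.imwrite(f"pics/{n}{k}.png",c["pixels"][:,:,::-1]); np.savez(f"{n}{k}.npz",**c)
E
python3 snap.py 1
```

```text
2.15 [ 563.9371005  -116.78334832  331.09698131] [[-0.004, -1.0, -0.0], [-1.0, 0.004, 0.0], [-0.0, 0.0, -1.0]] [ 0.135  0.147 -0.047 -0.    -1.377 -0.139]
```

View pics/wrist1.png

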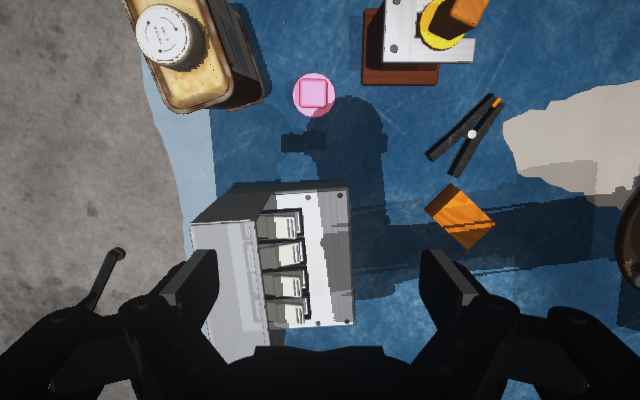

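The wrist view shows the console (front edge from (349,185) to (354,324)), the pink decoy (314,93), and the fork with the stylus cut off at the top, near (450,20). I'll take a closer oblique look at the rockers from the front.

>>> send_rows(
  deltas=[
    [[-3,1.5,1,0,0,0,0],[-7,3,2,0,0,0,0],[-11,5,3.5,0,0,0,0],[-15,6.5,5,0,0,0,0],[-18,8,6,0,0,0,0],[-19.5,8.5,6,0,0,0,0],[-20,9,6,0,0,0,0],[-20,9,6,0,0,0,0],[-20,9,6,0,0,0,0]],
  ],
)

```text
clock: 3.2
ee_pos: [475.1, 83.1, 271.8]
eef_rot: [[-0.003, -1.0, 0.001], [-1.0, 0.003, 0.0], [-0.0, -0.001, -1.0]]
ft_force: [-0.3, 1.0, -0.1]
gripper_width: 85.7
finger_force: 0.0
```

```bash
python3 snap.py 2; python3 -c "
import cv2
cv2.imwrite('pics/w2c.png',cv2.resize(cv2.imread('pics/wrist2.png')[0:300,60:460],None,fx=2,fy=2,interpolation=cv2.INTER_CUBIC))"
```

```text
3.2 [475.07993412  83.14744078 271.77518841] [[-0.003, -1.0, 0.001], [-1.0, 0.003, 0.0], [-0.0, -0.001, -1.0]] [ 0.582  0.009 -0.333  0.    -1.228 -0.585]
```

View pics/w2c.png

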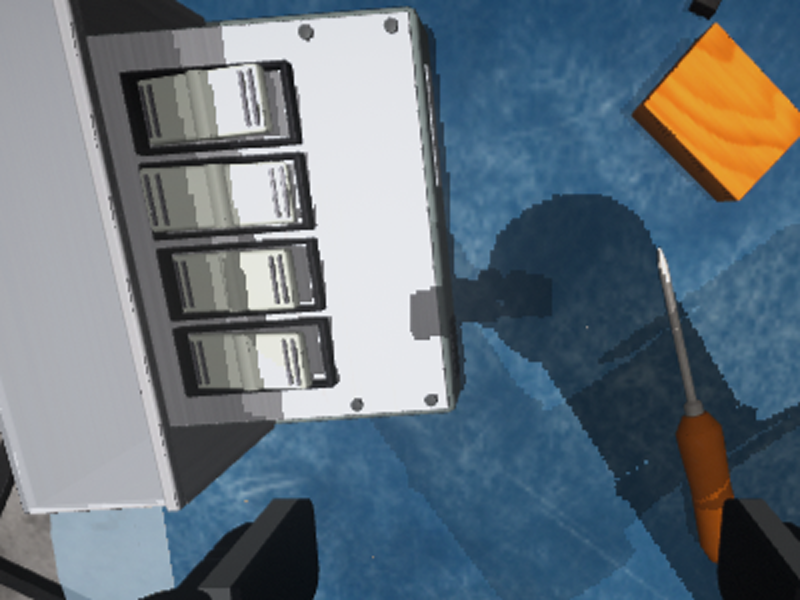

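The crop shows the second rocker from the -y (top) end as the odd one: its paddle spans crop x 140-295, reaching the left end of its slot, while the other three leave gaps at both ends. The console's front corners are at crop (413,10) and (451,409), and the hood edge's +y end is at (180,508).

```bash
python3 - <<'E'
from h import *
c=load("wrist2.npz");R,p=c["R"],c["p"]
f=lambda X,Y,z: onz(c,(60+X/2,Y/2),z,R,p)
a,b=f(413,10,50),f(451,409,50); print("front",a,b,np.linalg.norm(a-b))
h=f(178,509,155); print("hood +y end",h)
e=(b-a)/np.linalg.norm(b-a); yaw=np.arctan2(-e[0],e[1]); print("yaw deg",np.degrees(yaw))
ex=np.array([np.cos(yaw),np.sin(yaw),0]);ey=np.array([-np.sin(yaw),np.cos(yaw),0])
o=(a+b)/2+85*ex; o[2]=0; print("console origin from front edge",o)
loc=lambda X:(np.dot(X-o,ex),np.dot(X-o,ey))
print("hood loc (18,103)?",loc(h))
for n,q in [("r1",(205,103)),("r2",(219,194)),("r3",(232,282)),("r4",(249,359))]: print(n,loc(f(*q,68)))
# scene check: project console corners in scene0
s=load("scene0.npz")
for X in [(-85,-105,50),(-85,105,50),(18,-103,155),(18,103,155),(20,-21,68)]: print(X,proj(s,o+ex*X[0]+ey*X[1]+[0,0,X[2]]))
c1=load("wrist1.npz")
for X in [(-85,-105,50),(-85,105,50),(18,-103,155)]: print(X,proj(c1,o+ex*X[0]+ey*X[1]+[0,0,X[2]],c1["R"],c1["p"]))
# stylus in scene0/side0 by colour
for n in ["scene0.npz","side0.npz"]:
    d=load(n); im=d["pixels"]; hsv=cv2.cvtColor(im,cv2.COLOR_RGB2HSV)
    u,v=(proj(d,(452,-254,140))); m=cv2.inRange(hsv,(22,180,140),(32,255,255)); w=np.zeros_like(m); w[int(v)-40:int(v)+40,int(u)-40:int(u)+40]=1; m=m*w
    ys,xs=np.nonzero(m); print(n,len(xs),xs.min(),xs.max(),ys.min(),ys.max(),xs.mean(),ys.mean())
E
```

```text
front [524.74535851 -76.78237866  50.        ] [512.19882845 125.47197073  50.        ] 202.64312785041503
hood +y end [617.2771369  137.77654256 155.        ]
yaw deg 3.549704856852454
console origin from front edge [603.30901779  29.60752104   0.        ]
hood loc (18,103)? (np.float64(20.638542090553972), np.float64(107.09666731632886))
r1 (np.float64(16.17779545606727), np.float64(-63.407537008959196))
r2 (np.float64(17.1033590227113), np.float64(-21.723479509521024))
r3 (np.float64(18.335742981659845), np.float64(21.389327558743098))
r4 (np.float64(16.527118988786487), np.float64(61.814581568189745))
(-85, -105, 50) [325.55645718 231.2452567 ]
(-85, 105, 50) [280.93011393 201.50590168]
(18, -103, 155) [345.34861402 194.09615588]
(18, 103, 155) [299.86870581 166.37497472]
(20, -21, 68) [325.89487747 198.99868119]
(-85, -105, 50) [348.16368967 186.86907121]
(-85, 105, 50) [354.29366016 326.31456673]
(18, -103, 155) [254.50022755 219.95475151]Traceback (most recent call last):
  File "<stdin>", line 21, in <module>
    return umr_minimum(a, axis, None, out, keepdims, initial, where)
ValueError: zero-size array to reduction operation minimum which has no identity
```

>>> send_rows(
  deltas=[
    [[2,0,-1,0,0,0,0],[5,0,-3,0,0,0,0],[9,0.5,-4,0,0,0,0],[13,1,-5,0,0,0,0],[17,1,-6,0,0,0,0],[21,1.5,-6,0,0,0,0],[25,2,-6,0,0,0,0],[29,2,-6,0,0,0,0],[32,2,-6,0,0,0,0],[34,2,-6,0,0,0,0],[35,2,-6,0,0,0,0],[35,2,-6,0,0,0,0],[35,2,-6,0,0,0,0]],
  ],
)

```text
clock: 4.65
ee_pos: [453.5, -266.7, 331.1]
eef_rot: [[-0.005, -1.0, -0.0], [-1.0, 0.005, 0.0], [-0.0, 0.0, -1.0]]
ft_force: [-0.2, 0.4, 1.1]
gripper_width: 85.5
finger_force: 0.0
```

```bash
python3 snap.py 3; python3 - <<'E'
import cv2,numpy as np
a=cv2.resize(cv2.imread('pics/wrist3.png')[90:330,190:470],None,fx=2.5,fy=2.5,interpolation=cv2.INTER_CUBIC)
cv2.imwrite('pics/w3c.png',a)
E
```

```text
4.65 [ 453.53595625 -266.72396244  331.11050562] [[-0.005, -1.0, -0.0], [-1.0, 0.005, 0.0], [-0.0, 0.0, -1.0]] [-0.159  0.06  -0.146 -0.    -1.365  0.154]
```

View pics/w3c.png

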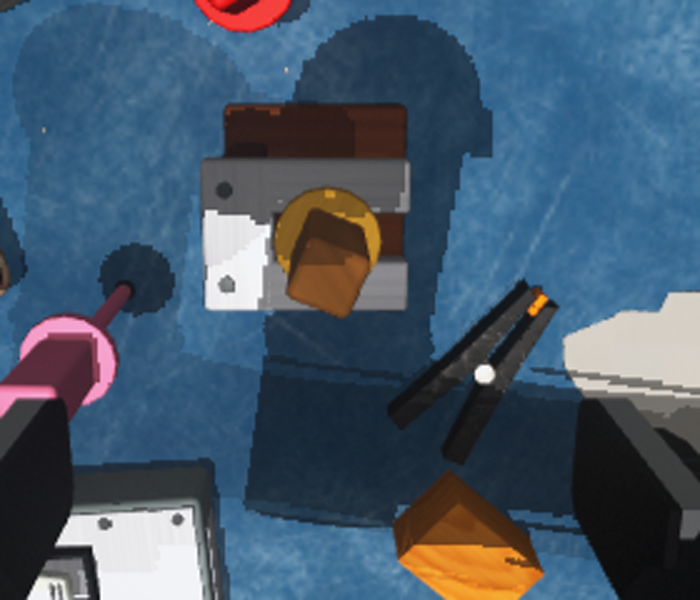

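The crop shows the stylus collar centred at crop (328,240), with the handle's top face at about x 286-373, y 250-318 and rotated relative to the fork. The fork plate spans (203,158)-(410,310), with its prongs pointing right, which is world -x. I'll segment the handle for its yaw and centre.

```bash
python3 - <<'E'
from h import *
c=load("wrist3.npz");R,p=c["R"],c["p"]; im=c["pixels"]
hsv=cv2.cvtColor(im,cv2.COLOR_RGB2HSV)
sub=hsv[160:222,295:347]
# collar: yellow
m=np.zeros(im.shape[:2],np.uint8); m[160:222,295:347]=1
H,S,V=[hsv[:,:,i].astype(int) for i in range(3)]
for y in range(164,220,3): print(y,' '.join(f"{H[y,x]:2d}/{V[y,x]:3d}" for x in range(298,346,3)))
E
```

```text
164 130/ 97 128/ 97 120/ 97 120/ 95 130/ 95 110/ 94 130/ 95 17/ 86 15/ 87 120/ 94 105/ 93 120/ 94 130/ 93 120/ 92 130/ 91 120/ 92
167 120/ 99 135/ 98 120/ 98 120/ 98 18/ 87 18/118 19/129 18/131 20/195 18/128 18/114 17/ 85 135/ 95 128/ 95 135/ 93 120/ 93
170 130/ 96 135/128 130/ 95 17/ 92 18/131 18/129 19/128 18/127 18/130 18/130 18/125 18/127 17/ 97 130/ 89 120/ 90 135/ 89
173 130/ 98 135/ 97 17/ 93 18/129 19/129 19/128 16/ 87 19/125 18/130 18/125 18/125 18/129 19/130 17/104 110/135 135/ 93
176 120/ 89  9/ 51 18/127 18/132 18/128 13/ 65 12/ 62 13/ 60 13/ 64 18/157 18/134 19/131 19/128 19/195 13/ 72  8/ 67
179 130/129 19/155 18/128 18/130 18/128 12/ 59 12/ 62 11/ 61 12/ 61 11/ 61 12/ 61 15/ 93 19/193 19/195 19/180  7/ 66
182 114/152 18/126 18/131 18/126 16/ 85 11/ 59 12/ 61 12/ 60 11/ 60 11/ 63 12/ 64 12/ 61 11/ 59 20/194 20/196  8/ 68
185 120/102 18/129 18/129 18/128 12/ 56 12/ 59 13/ 76 11/ 59 12/ 60 12/ 62 12/ 66 11/ 65 11/ 60 19/187 20/198  8/ 68
188 135/ 97 18/129 18/128 17/114 12/ 56 12/105 13/ 95 13/ 91 13/ 81 11/ 70 12/ 65 12/ 68 12/ 66 19/186 19/196  7/ 65
191 126/134 18/128 
[... 508 characters left out ...]
/129 14/130 13/126 13/129 13/133 13/122 13/110 128/136 130/135 105/134
206 130/139 135/138 12/ 98 13/138 13/138 13/134 13/131 13/129 13/128 13/126 13/131 14/123  0/129 120/138 150/136 128/139
209 140/134 120/133 135/133 13/108 13/129 13/137 13/135 13/131 13/129 13/125 13/127 12/113 140/130 140/129 120/129 130/129
212 120/139 120/137 110/137 128/138 105/133  8/111 12/111 13/129 13/128 13/128 13/122  8/105 128/133 128/133 135/132 132/132
215 104/162 105/ 75 105/ 72 105/ 79 105/ 76 105/ 73 106/ 74 105/ 66 12/ 83 13/116 13/110 105/ 73 105/ 72 104/ 73 105/ 74 104/ 73
218 105/ 78 104/ 84 104/ 80 104/ 74 105/ 72 106/ 74 105/ 73 105/ 72 105/ 73 105/ 69 105/ 70 104/ 72 104/ 75 105/ 73 105/ 76 105/ 73
```

```bash
cat > st.py <<'E'
from h import *
c=load("wrist3.npz");R,p=c["R"],c["p"]; im=c["pixels"]
hsv=cv2.cvtColor(im,cv2.COLOR_RGB2HSV); H,S,V=[hsv[:,:,i].astype(int) for i in range(3)]
w=np.zeros(im.shape[:2],bool); w[160:222,297:341]=1
top=(w&(H>=11)&(H<=15)&(V>74)).astype(np.uint8); top=cv2.morphologyEx(top,cv2.MORPH_OPEN,np.ones((3,3),np.uint8))
cn=max(cv2.findContours(top,0,2)[0],key=cv2.contourArea)[:,0].astype(float)
P=np.array([onz(c,q,198,R,p)[:2] for q in cn],np.float32); r=cv2.minAreaRect(P); print("top face centre,size,ang",r)
col=(w&(H>=16)&(H<=21)&(V>100)).astype(np.uint8)
ys,xs=np.nonzero(col); Q=np.array([onz(c,q,143,R,p)[:2] for q in np.c_[xs,ys]],np.float32)
print("collar circle",cv2.minEnclosingCircle(Q))
# fork corners z=135
f=lambda X,Y,z: onz(c,(190+X/2.5,90+Y/2.5),z,R,p)
for q in [(203,158),(410,160),(408,310),(204,310),(270,213),(408,213),(408,260)]: print(q,f(*q,135))
for n,a in [("pink collar",(70,360))]: print(n,f(*a,143))
E
python3 st.py
```

```text
top face centre,size,ang ((450.868408203125, -253.90350341796875), (23.424129486083984, 23.217512130737305), 67.38896942138672)
collar circle ((450.95355224609375, -253.8469696044922), 21.994945526123047)
(203, 158) [ 500.558813   -286.17090026  135.        ]
(410, 160) [ 416.99180123 -284.95682216  135.        ]
(408, 310) [ 416.36517772 -221.26510012  135.        ]
(204, 310) [ 502.85112698 -221.69601025  135.        ]
(270, 213) [ 473.99432158 -263.43382913  135.        ]
(408, 213) [ 417.30860997 -263.15612533  135.        ]
(408, 260) [ 416.85893672 -243.18937815  135.        ]
pink collar [ 558.98180195 -202.47996583  143.        ]
```

>>> send_rows(
  deltas=[
    [[-0.4,0.1,1,0,0,5,0],[-0.8,0.2,3,0,0,11,0],[-1.1,0.25,5,0,0,17,0],[-1.28,0.27,7,0,0,21,0],[-1.28,0.27,9,0,0,22.3,0],[-1.28,0.27,11,0,0,22.3,0],[-1.28,0.27,13,0,0,22.3,0],[-1.28,0.27,14.5,0,0,22.3,0],[-1.28,0.27,16,0,0,22.3,0],[-1.28,0.27,17,0,0,22.3,0],[-1.28,0.27,17.7,0,0,22.3,0],[-1.28,0.27,18.1,0,0,22.3,0],[-1.28,0.27,18.1,0,0,22.3,0],[-1.28,0.27,18.1,0,0,22.3,0]],
  ],
  newtons=70,
)

```text
clock: 6.2
ee_pos: [451.4, -254.1, 150.8]
eef_rot: [[-0.383, -0.924, 0.001], [-0.924, 0.383, -0.0], [-0.0, -0.001, -1.0]]
ft_force: [0.2, 0.3, -0.6]
gripper_width: 85.5
finger_force: 0.0
```

>>> send_rows(
  deltas=[
    [[0,0,0,0,0,0,0.3],[0,0,0,0,0,0,0.5],[0,0,0,0,0,0,0.6],[0,0,0,0,0,0,0.7],[0,0,0,0,0,0,0.8],[0,0,0,0,0,0,0.9],[0,0,0,0,0,0,1],[0,0,0,0,0,0,1],[0,0,0,0,0,0,1]],
  ],
  newtons=70,
)

```text
clock: 7.1
ee_pos: [451.2, -254.1, 150.6]
eef_rot: [[-0.383, -0.924, 0.0], [-0.924, 0.383, -0.0], [0.0, -0.0, -1.0]]
ft_force: [-0.8, 0.3, 5.0]
gripper_width: 23.4
finger_force: 68.8
```

>>> send_rows(
  deltas=[
    [[0,0,-0.5,0,0,0,1],[0,0,-2,0,0,0,1],[0,0,-4.5,0,0,0,1],[0,0,-7.5,0,0,0,1],[0,0,-10.5,0,0,0,1],[0,0,-13,0,0,0,1],[0,0,-14.5,0,0,0,1],[-0.5,0,-15,0,0,0,1],[-2,0.5,-15,0,0,-2,1],[-4,1,-15,0,0,-5,1],[-7,1.5,-15,0,0,-8,1],[-10,2.5,-15,0,0,-11,1],[-13,3,-15,0,0,-14,1],[-16,4,-15,0,0,-17,1],[-19,4.5,-15,0,0,-20,1],[-21.5,5.5,-15,0,0,-23,1],[-23.5,6,-15,0,0,-25,1],[-24.5,6,-15,0,0,-26,1],[-25,6,-15,0,0,-26,1],[-25,6,-15,0,0,-26,1]],
  ],
)

```text
clock: 9.1
ee_pos: [491.3, 0.1, 299.7]
eef_rot: [[0.06, -0.998, -0.001], [-0.998, -0.06, -0.0], [0.0, 0.001, -1.0]]
ft_force: [-0.1, -0.2, -1.0]
gripper_width: 23.1
finger_force: 68.7
```

```bash
python3 - <<'E'
from h import *
from cell import read_state
c=load("wrist2.npz");R,p=c["R"],c["p"]
f=lambda X,Y,z: onz(c,(60+X/2,Y/2),z,R,p)
y=np.radians(3.5); ex=np.array([np.cos(y),np.sin(y),0]); ey=np.array([-np.sin(y),np.cos(y),0]); o=np.array([602.5,29.8,0])
for n,q in [("far end r2",(141,200,77)),("near end r2",(296,190,59)),("far r1",(145,112,59)),("near r1",(266,98,77)),("far r3",(175,288,59)),("near r3",(292,278,77))]:
    P=f(*q)-o; print(n,round(P@ex,1),round(P@ey,1))
a,b=f(70,0,155)-o,f(180,508,155)-o; print("hood edge",a@ex,a@ey,b@ex,b@ey)
s=read_state(); Rr=np.array(s["eef_rot"]); pp=np.array(s["ee_pos"]); print(s["clock"],pp,Rr.round(3),np.round(s["joint_positions"],3),s["gripper_width"],s["finger_force"])
t=np.radians(40); zt=np.sin(t)*ex-np.cos(t)*np.array([0,0,1])
for b in [(-30,-21.5,178),(44,-21.5,90),(45,-21.5,66)]:
    T=o+b[0]*ex+b[1]*ey+[0,0,b[2]]-121.6*zt; print(T,"tool delta cm",(Rr.T@(T-pp)/10).round(2))
E
```

```text
far end r2 52.2 -21.2
near end r2 -17.5 -21.8
far r1 51.0 -63.0
near r1 -15.4 -62.4
far r3 53.4 23.0
near r3 -14.8 20.5
hood edge 20.760979029432466 -84.44698782068404 20.41243603255058 106.47471804720384
9.1 [4.91345013e+02 8.75312349e-02 2.99670531e+02] [[ 0.06  -0.998 -0.001]
 [-0.998 -0.06  -0.   ]
 [ 0.     0.001 -1.   ]] [ 0.401  0.012 -0.267 -0.    -1.294 -0.341] 23.13581367025411 68.65780234336853
[495.85131601   1.73691028 271.15100428] tool delta cm [-0.14 -0.46  2.85]
[569.71329109   6.25450221 183.15100428] tool delta cm [-0.14 -7.87 11.64]
[570.71142589   6.31555075 159.15100428] tool delta cm [-0.15 -7.98 14.04]
```

>>> send_rows(
  deltas=[
    [[0,0,0,2,0,0,1],[0,0,0.3,6,0,0,1],[0,-0.1,0.7,11,0,0,1],[-0.1,-0.2,1.2,17,0,0,1],[-0.1,-0.3,1.7,23,0,0,1],[-0.1,-0.4,2.1,29,0,0,1],[-0.1,-0.5,2.5,34,0,0,1],[-0.1,-0.5,2.8,38,0,0,1],[-0.1,-0.5,2.8,40,0,0,1],[-0.1,-0.5,2.8,40,0,0,1],[-0.1,-0.5,2.8,40,0,0,1]],
  ],
)

```text
clock: 10.2
ee_pos: [502.6, -5.3, 287.4]
eef_rot: [[0.065, -0.782, 0.619], [-0.998, -0.046, 0.046], [-0.007, -0.621, -0.784]]
ft_force: [0.6, -0.2, -1.4]
gripper_width: 23.3
finger_force: 70.0
```

```bash
python3 snap.py 4; python3 - <<'E'
from h import *
a=cv2.imread("pics/scene4.png")[130:330,240:460]; b=cv2.imread("pics/wrist4.png")
a=cv2.resize(a,(440,400),interpolation=cv2.INTER_CUBIC); b=cv2.resize(b[:,100:540],(360,400*360//440)); b=cv2.copyMakeBorder(b,0,400-b.shape[0],0,0,0)
cv2.imwrite("pics/m4.png",np.hstack([a,b]))
y=np.radians(3.5); ex=np.array([np.cos(y),np.sin(y),0]); ey=np.array([-np.sin(y),np.cos(y),0]); o=np.array([602.3,29.8,0])
w=load("wrist4.npz"); Rr,pp=w["R"],w["p"]; bc=pp+121.6*Rr[:,2]-o; print("ball local",bc@ex,bc@ey,bc[2],"tilt",np.degrees(np.arccos(-Rr[2,2])))
for t in [(44,-21.5,90),(45,-21.5,66)]: print((Rr.T@(o+t[0]*ex+t[1]*ey+[0,0,t[2]]-121.6*Rr[:,2]-pp)/10).round(2))
print("ball in scene",proj(load("scene4.npz"),bc+o))
E
```

```text
10.2 [502.56092729  -5.26590646 287.42025144] [[0.065, -0.782, 0.619], [-0.998, -0.046, 0.046], [-0.007, -0.621, -0.784]] [ 0.474 -0.364 -1.017  0.722 -0.375 -1.019]
ball local -26.165458276757267 -27.925752962052513 192.12563697055373 tilt 38.401903921339134
[-0.54  0.85 12.37]
[-0.52  2.26 14.31]
ball in scene [320.34860606 183.28151898]
```

View pics/m4.png

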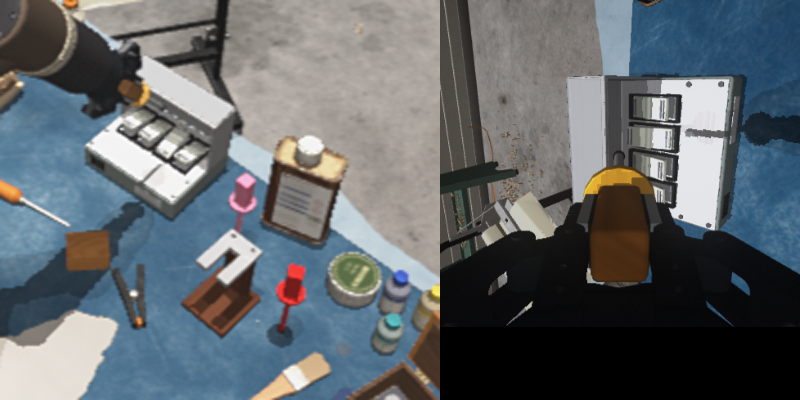

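The pictures show the stylus held slanted in front of the hood, with the fork empty and undisturbed. But joint 3 is at its limit (-1.017), so I'll fit a small arm model to check that the pushing poses are reachable.

```bash
cat > kin.py <<'E'
from h import *
from scipy.optimize import least_squares
from scipy.spatial.transform import Rotation as Ro
# joints, tcp from log; tool down first, tilted last
zt5=load("wrist4.npz")["R"][:,2]; d=np.array([0,0,-1.])
D=[([1.506,.359,.012],[233.24,633.4,231.3],d),([.135,.147,-.047],[563.9,-116.8,331.1],d),([.582,.009,-.333],[475.1,83.1,271.8],d),
([-.159,.06,-.146],[453.5,-266.7,331.1],d),([.401,.012,-.267],[491.35,.1,299.7],d),([.474,-.364,-1.017],[502.56,-5.27,287.4],zt5)]
def W(q,k):
    A,L1,L2,c,H,lat=k; r=A+L1*np.sin(q[1])+L2*np.cos(q[1]-q[2]+c); z=H+L1*np.cos(q[1])-L2*np.sin(q[1]-q[2]+c)
    C,S=np.cos(q[0]),np.sin(q[0]); return np.array([C*r+S*lat,S*r-C*lat,z])
res=lambda k:np.concatenate([W(q,k)-(np.array(p)-k[6]*z) for q,p,z in D])
fit=least_squares(res,[50,430,430,0,300,192,250]); k=fit.x
def ik(T,zt):
    w=T-k[6]*zt; r=least_squares(lambda q:W(q,k)-w,[.3,0,-.5]); return r.x,np.abs(r.fun).max()
if __name__=="__main__":
    print(k.round(1),np.abs(fit.fun).max())
    y=np.radians(3.5); ex=np.array([np.cos(y),np.sin(y),0]); ey=np.array([-np.sin(y),np.cos(y),0]); o=np.array([602.3,29.8,0])
    for t in (28,32,36,40,44):
      for b in [(-30,-21.5,178),(10,-21.5,125),(44,-21.5,90),(45,-21.5,65)]:
        t_=np.radians(t); zt=np.sin(t_)*ex-np.cos(t_)*np.array([0,0,1]); T=o+b[0]*ex+b[1]*ey+[0,0,b[2]]-121.6*zt
        q,e=ik(T,zt); fwd=np.array([np.cos(q[0])*np.cos(q[1]-q[2]),np.sin(q[0])*np.cos(q[1]-q[2]),-np.sin(q[1]-q[2])])
        print(t,b,T.round(),q.round(3),round(e,1),"j5~",round(np.arccos(fwd@zt),2))
E
python3 kin.py
```

```text
Traceback (most recent call last):
  File "kin.py", line 12, in <module>
    fit=least_squares(res,[50,430,430,0,300,192,250]); k=fit.x
  File "kin.py", line 11, in <lambda>
    res=lambda k:np.concatenate([W(q,k)-(np.array(p)-k[6]*z) for q,p,z in D])
                                 ~^^^^^
  File "kin.py", line 9, in W
    A,L1,L2,c,H,lat=k; r=A+L1*np.sin(q[1])+L2*np.cos(q[1]-q[2]+c); z=H+L1*np.cos(q[1])-L2*np.sin(q[1]-q[2]+c)
    ^^^^^^^^^^^^^^^
ValueError: too many values to unpack (expected 6)
```

```bash
sed -i 's/A,L1,L2,c,H,lat=k;/A,L1,L2,c,H,lat=k[:6];/' kin.py; python3 kin.py
```

```text
[ 2.740e+02  5.433e+02  1.801e+02 -3.000e-01  9.250e+01  1.854e+02
  3.307e+02] 31.479728715475524
28 (-30, -21.5, 178) [517.   3. 285.] [ 0.52  -0.259 -0.753] 0.0 j5~ 0.66
28 (10, -21.5, 125) [557.   5. 232.] [ 0.47  -0.114 -1.025] 0.0 j5~ 0.28
28 (44, -21.5, 90) [591.   8. 197.] [ 0.435  0.027 -1.188] 0.0 j5~ 0.2
28 (45, -21.5, 65) [592.   8. 172.] [ 0.434  0.105 -1.37 ] 0.0 j5~ 0.4
32 (-30, -21.5, 178) [509.   3. 281.] [ 0.563 -0.317 -0.85 ] 0.0 j5~ 0.59
32 (10, -21.5, 125) [549.   5. 228.] [ 0.503 -0.152 -1.156] 0.0 j5~ 0.23
32 (44, -21.5, 90) [583.   7. 193.] [ 0.463  0.02  -1.367] 0.0 j5~ 0.4
32 (45, -21.5, 65) [584.   7. 168.] [ 0.461  0.161 -1.658] 0.0 j5~ 0.79
36 (-30, -21.5, 178) [502.   2. 276.] [ 0.613 -0.376 -0.948] 0.0 j5~ 0.54
36 (10, -21.5, 125) [542.   5. 223.] [ 0.54  -0.18  -1.304] 0.0 j5~ 0.3
36 (44, -21.5, 90) [576.   7. 188.] [ 0.493  0.067 -1.64 ] 0.0 j5~ 0.75
36 (45, -21.5, 65) [577.   7. 163.] [ 0.486  0.182 -1.839] 18.7 j5~ 1.05
40 (-30, -21.5, 178) [496.   2. 271.] [ 0.673 -0.435 -1.047] 0.0 j5~ 0.51
40 (10, -21.5, 125) [536.   4. 218.] [ 0.583 -0.187 -1.489] 0.0 j5~ 0.48
40 (44, -21.5, 90) [570.   6. 183.] [ 0.523  0.093 -1.839] 17.5 j5~ 1.03
40 (45, -21.5, 65) [571.   6. 158.] [ 0.516  0.107 -1.839] 42.0 j5~ 1.05
44 (-30, -21.5, 178) [489.   1. 265.] [ 0.744 -0.496 -1.145] 0.0 j5~ 0.53
44 (10, -21.5, 125) [529.   4. 212.] [ 0.633 -0.106 -1.839] 3.2 j5~ 0.91
44 (44, -21.5, 90) [563.   6. 177.] [ 0.563  0.012 -1.839] 40.2 j5~ 1.02
44 (45, -21.5, 65) [564.   6. 152.] [ 0.56   0.019 -1.839] 65.2 j5~ 1.03
```

```bash
cat > kin.py <<'E'
from h import *
from scipy.optimize import least_squares
from scipy.spatial.transform import Rotation as Ro
R5=load("wrist4.npz")["R"]
D=[([1.506,.359,.012,0,-1.224,-.288],[233.24,633.4,231.3]),([.135,.147,-.047,0,-1.377,-.139],[563.94,-116.78,331.1]),([.582,.009,-.333,0,-1.228,-.585],[475.1,83.15,271.8]),
([-.159,.06,-.146,0,-1.365,.154],[453.54,-266.7,331.1]),([.401,.012,-.267,0,-1.294,-.341],[491.35,.1,299.7]),([.474,-.364,-1.017,.722,-.375,-1.019],[502.56,-5.27,287.4])]
ax=lambda a,q:Ro.from_rotvec(np.array(a)*q).as_matrix()
S4,S6=-1,1
def fk(q,k):
    H,L1,e,L2,l1,l2,Dt=k
    R=ax([0,0,1],q[0]); p=np.array([0,0,H])+R@[0,-l1,0]
    R=R@ax([0,1,0],q[1]); p=p+R@[0,0,L1]
    R=R@ax([0,-1,0],q[2]); p=p+R@[L2,0,e]
    R=R@ax([S4,0,0],q[3]); p=p+R@[0,-l2,0]
    R=R@ax([0,-1,0],q[4]); p=p+R@[Dt,0,0]
    R=R@ax([S6,0,0],-q[5])   # tool z = link x
    return p,R@np.array([[0,0,1.],[-1,0,0],[0,-1,0]]) 
def fit():
    r=least_squares(lambda k:np.concatenate([fk(q,k)[0]-p for q,p in D]),[300,430,0,430,100,90,200]); return r
if __name__=="__main__":
    import itertools
    for S4,S6 in itertools.product((1,-1),(1,-1)):
        r=fit(); print(S4,S6,r.x.round(1),np.abs(r.fun).max().round(1)); 
        for q in (D[1][0],D[5][0]): print(fk(q,r.x)[1].round(3).tolist())
    print(R5.round(3).tolist())
E
python3 kin.py
```

```text
1 1 [ -89.8  559.9  120.9  436.1  499.6 -306.8  168.3] 12.3
[[-0.004, -1.0, -0.0], [-1.0, 0.004, -0.0], [0.0, 0.0, -1.0]]
[[-0.789, -0.468, 0.398], [-0.258, 0.84, 0.476], [-0.558, 0.273, -0.784]]
1 -1 [ -89.8  559.9  120.9  436.1  499.6 -306.8  168.3] 12.3
[[0.271, -0.963, -0.0], [-0.963, -0.271, -0.0], [-0.0, 0.0, -1.0]]
[[0.773, -0.493, 0.398], [-0.634, -0.609, 0.476], [0.008, -0.621, -0.784]]
-1 1 [ 1.999e+02  6.007e+02 -4.000e-01  4.640e+02 -1.000e-01  1.917e+02
  3.729e+02] 0.3
[[-0.004, -1.0, -0.0], [-1.0, 0.004, -0.0], [0.0, 0.0, -1.0]]
[[0.064, -0.782, 0.619], [-0.998, -0.045, 0.046], [-0.008, -0.621, -0.784]]
-1 -1 [ 1.999e+02  6.007e+02 -4.000e-01  4.640e+02 -1.000e-01  1.917e+02
  3.729e+02] 0.3
[[0.271, -0.963, -0.0], [-0.963, -0.271, -0.0], [-0.0, 0.0, -1.0]]
[[0.67, 0.41, 0.619], [0.49, -0.871, 0.046], [0.558, 0.273, -0.784]]
[[0.065, -0.782, 0.619], [-0.998, -0.046, 0.046], [-0.007, -0.621, -0.784]]
```

```bash
cat > scan.py <<'E'
import kin; from kin import *
kin.S4,kin.S6=-1,1
k=fit().x
lo=np.array([-3.07,-1.43,-1.02,-3.03,-3.05,-3.03])+.03; hi=np.array([3.07,2.12,1.25,1.67,0,3.03])-.03
y=np.radians(3.5); ex=np.array([np.cos(y),np.sin(y),0]); ey=np.array([-np.sin(y),np.cos(y),0]); o=np.array([602.3,29.8,0])
def axis(t,a):
    t,a=np.radians([t,a]); return np.sin(t)*(np.cos(a)*ex+np.sin(a)*ey)-np.cos(t)*np.array([0,0,1])
def tcp(b,zt): return o+b[0]*ex+b[1]*ey+[0,0,b[2]]-121.6*zt
def ik(T,zt,q0):
    def f(q):
        p,R=fk(q,k); return np.r_[(p-T),100*np.cross(R[:,2],zt),100*(1-R[:,2]@zt),.01*(q-q0)[3:]]
    r=least_squares(f,np.clip(q0,lo+.01,hi-.01),bounds=(lo,hi)); return r.x,np.abs(r.fun[:7]).max()
starts=[np.array(D[4][0]),np.array(D[5][0]),np.array([.3,0,-.7,-.7,-.5,0.]),np.array([.3,.1,-.5,1.2,-1,-1.5]),np.array([.3,.1,-.5,-2.5,-1,1.5])]
if __name__=="__main__":
    for t in (28,32,36,40):
      for a in (-20,0,20):
        zt=axis(t,a); out=[]
        for b in [(-20,-21.5,170),(44,-21.5,90),(45,-21.5,65)]:
            s=min((ik(tcp(b,zt),zt,q0) for q0 in starts),key=lambda s:s[1]); out.append((round(s[1],1),s[0].round(2).tolist()))
        print(t,a,*out)
E
python3 scan.py
```

```text
28 -20 (np.float64(0.0), [0.64, -0.18, -0.8, 0.6, -0.73, -1.02]) (np.float64(0.0), [0.48, 0.02, -0.88, 0.85, -0.45, -1.02]) (np.float64(0.0), [0.41, 0.05, -0.94, 1.02, -0.36, -1.5])
28 0 (np.float64(0.0), [0.51, -0.22, -0.76, 0.36, -0.62, -1.02]) (np.float64(0.0), [0.41, -0.01, -0.82, 0.51, -0.33, -1.02]) (np.float64(0.0), [0.36, 0.02, -0.9, 0.67, -0.22, -1.02])
28 20 (np.float64(0.0), [0.3, -0.16, -0.54, -0.08, -0.71, -0.34]) (np.float64(0.0), [0.26, 0.04, -0.53, -0.14, -0.52, -0.34]) (np.float64(0.0), [0.26, 0.07, -0.55, -0.16, -0.47, -0.34])
32 -20 (np.float64(0.0), [0.66, -0.21, -0.91, 0.76, -0.67, -1.02]) (np.float64(0.9), [0.39, -0.0, -0.99, 1.19, -0.36, -1.5]) (np.float64(4.6), [0.37, 0.04, -0.99, 1.2, -0.34, -1.02])
32 0 (np.float64(0.0), [0.52, -0.27, -0.88, 0.51, -0.5, -1.02]) (np.float64(1.0), [0.28, -0.04, -0.99, 0.94, -0.13, 1.5]) (np.float64(4.4), [0.27, 0.01, -0.99, 0.92, -0.1, 1.5])
32 20 (np.float64(0.0), [0.29, -0.2, -0.59, -0.11, -0.62, -0.34]) (np.float64(0.0), [0.24, 0.02, -0.57, -0.21, -0.44, -0.34]) (np.float64(0.0), [0.23, 0.05, -0.59, -0.25, -0.39, -0.34])
36
[... 385 characters left out ...]
, -0.23, -0.64, -0.16, -0.54, -0.34]) (np.float64(0.0), [0.21, 0.0, -0.59, -0.32, -0.38, -0.34]) (np.float64(0.0), [0.2, 0.04, -0.6, -0.39, -0.34, 0.0])
40 -20 (np.float64(9.8), [0.69, -0.23, -0.99, 0.89, -0.67, -1.02]) (np.float64(8.8), [-0.28, -0.04, -0.85, -3.0, -0.03, 1.5]) (np.float64(4.5), [-0.28, 0.01, -0.85, -3.0, -0.03, 1.5])
40 0 (np.float64(7.5), [0.48, -0.31, -0.99, 0.61, -0.36, -0.34]) (np.float64(12.5), [0.3, -0.05, -0.99, 0.69, -0.06, 0.0]) (np.float64(12.1), [0.33, -0.0, -0.95, 0.41, -0.03, -0.34])
40 20 (np.float64(0.0), [0.24, -0.25, -0.67, -0.24, -0.47, -0.34]) (np.float64(0.0), [0.15, -0.0, -0.58, -0.5, -0.35, 0.0]) (np.float64(0.0), [0.12, 0.04, -0.58, -0.6, -0.33, 0.0])
```

```bash
cat > go.py <<'E'
import sys; from scan import *
from cell import read_state
def target(t,a):
    zt=axis(t,a); x=np.cross(zt,[0,0,1.]); x=-x/np.linalg.norm(x)
    if x@np.array([0,-1,0])<0: x=-x
    return np.c_[x,np.cross(zt,x),zt]
def state():
    s=read_state(); return s,np.array(s["eef_rot"]),np.array(s["ee_pos"])
def report(bs,t,a):
    s,R,p=state(); b=p+121.6*R[:,2]-o; z=R[:,2]
    print("t",s["clock"],"ball",np.round([b@ex,b@ey,b[2]],1),"tilt",round(np.degrees(np.arccos(-z[2])),1),"az",round(np.degrees(np.arctan2(z@ey,z@ex)),1),"F",np.round(s["ft_force"],1),"q",np.round(s["joint_positions"],2),"w",round(s["gripper_width"],1))
    Rt=target(t,a)
    for bb in bs: print(bb,"cm",(R.T@(tcp(bb,Rt[:,2])-p)/10).round(2),"deg",np.degrees(Ro.from_matrix(R.T@Rt).as_rotvec()).round(1))
E
python3 -c "
from go import *
report([(-20,-21.5,175)],36,20)"
```

```text
t 10.35 ball [-25.6 -26.6 192.3] tilt 38.4 az 0.9 F [ 0.3 -0.1 -1.2] q [ 0.48 -0.36 -1.02  0.72 -0.37 -1.02] w 23.0
(-20, -21.5, 175) cm [ 1.84 -0.21  1.97] deg [ -2.5 -11.6 -15.9]
```

>>> send_rows(
  deltas=[
    [[0.3,0,0.3,-0.4,-2,-2.7,1],[0.6,0,0.6,-0.8,-4,-5.3,1],[1,-0.1,1,-1.2,-6,-8,1],[1.3,-0.1,1.3,-1.6,-8,-10.5,1],[1.6,-0.2,1.7,-2,-10,-13.5,1],[1.8,-0.2,2,-2.5,-11.6,-15.9,1],[1.8,-0.2,2,-2.5,-11.6,-15.9,1],[1.8,-0.2,2,-2.5,-11.6,-15.9,1],[1.8,-0.2,2,-2.5,-11.6,-15.9,1]],
  ],
)

```text
clock: 11.25
ee_pos: [518.1, -20.8, 273.6]
eef_rot: [[0.398, -0.742, 0.54], [-0.917, -0.321, 0.235], [-0.001, -0.588, -0.809]]
ft_force: [0.3, -0.5, -2.3]
gripper_width: 23.3
finger_force: 70.0
```

```bash
python3 -c "
from go import *
report([(-20,-21.5,175),(44,-21.5,92)],36,20)"
```

```text
t 11.25 ball [-19.9 -20.8 175.3] tilt 36.0 az 20.0 F [ 0.3 -0.5 -2.3] q [ 0.27 -0.23 -0.63 -0.16 -0.55  0.24] w 23.3
(-20, -21.5, 175) cm [0.06 0.03 0.  ] deg [-0.   0.  -0.1]
(44, -21.5, 92) cm [ 2.25  0.05 10.25] deg [-0.   0.  -0.1]
```

>>> send_rows(
  deltas=[
    [[0.15,0,0.7,0,0,0,1],[0.45,0,2,0,0,0,1],[0.8,0,3.6,0,0,0,1],[1.15,0,5.2,0,0,0,1],[1.5,0,6.8,0,0,0,1],[1.85,0,8.4,0,0,0,1],[2.1,0,9.5,0,0,0,1],[2.25,0.05,10.25,0,0,0,1],[2.25,0.05,10.25,0,0,0,1],[2.25,0.05,10.25,0,0,0,1]],
  ],
)

```text
clock: 12.25
ee_pos: [582.7, -17.2, 191.4]
eef_rot: [[0.399, -0.741, 0.54], [-0.917, -0.322, 0.236], [-0.001, -0.59, -0.808]]
ft_force: [-0.7, 1.7, -1.2]
gripper_width: 23.1
finger_force: 70.0
```

```bash
python3 snap.py 5; python3 - <<'E'
from go import *
report([(44,-21.5,78),(45,-21.5,70),(45,-21.5,66)],36,20)
a=cv2.imread("pics/scene5.png")[140:240,270:380]; b=cv2.imread("pics/wrist5.png")[0:300,180:500]
a=cv2.resize(a,(440,400),interpolation=cv2.INTER_CUBIC); b=cv2.resize(b,(360,337))
cv2.imwrite("pics/m5.png",np.hstack([a,cv2.copyMakeBorder(b,0,63,0,0,0)]))
E
```

```text
12.25 [582.72732009 -17.18254433 191.44551802] [[0.399, -0.741, 0.54], [-0.917, -0.322, 0.236], [-0.001, -0.59, -0.808]] [ 0.208 -0.002 -0.588 -0.325 -0.382  0.467]
t 12.4 ball [ 45.1 -21.   94.1] tilt 36.2 az 20.1 F [ 0.2 -0.  -0.8] q [ 0.21 -0.   -0.59 -0.33 -0.38  0.47] w 23.5
(44, -21.5, 78) cm [0.   1.   1.23] deg [-0.2  0.   0. ]
(45, -21.5, 70) cm [0.04 1.4  1.93] deg [-0.2  0.   0. ]
(45, -21.5, 66) cm [0.04 1.64 2.25] deg [-0.2  0.   0. ]
```

View pics/m5.png

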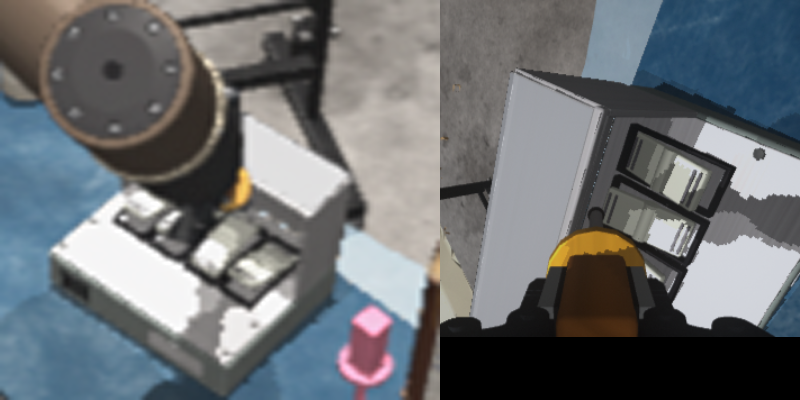

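The wrist panel shows the ball under the clear roof at about panel (597,215), beside the far end of the second rocker from the top, which is the target. The collar and fingers are clear of the roof. I'll push straight down.

>>> send_rows(
  deltas=[
    [[0,0.3,0.4,0,0,0,1],[0,0.6,0.8,0,0,0,1],[0,0.8,1.1,0,0,0,1],[0,1,1.35,0,0,0,1],[0,1.15,1.6,0,0,0,1],[0,1.3,1.8,0,0,0,1],[0,1.45,2,0,0,0,1],[0,1.6,2.2,0,0,0,1],[0,1.64,2.25,0,0,0,1],[0,1.64,2.25,0,0,0,1]],
  ],
)

```text
clock: 13.4
ee_pos: [583.3, -17.1, 164.1]
eef_rot: [[0.399, -0.74, 0.542], [-0.917, -0.322, 0.236], [-0.0, -0.591, -0.807]]
ft_force: [0.8, -0.0, 3.8]
gripper_width: 23.2
finger_force: 70.5
```

```bash
python3 -c "
from go import *
report([(45,-21.5,64)],36,20)"
```

```text
t 13.4 ball [ 45.6 -21.1  66. ] tilt 36.2 az 20.1 F [ 0.8 -0.   3.8] q [ 0.2   0.04 -0.6  -0.39 -0.34  0.55] w 23.2
(45, -21.5, 64) cm [0.01 0.13 0.12] deg [-0.2  0.   0. ]
```

>>> send_rows(
  deltas=[
    [[0,0.06,0.08,0,0,0,1],[0,0.12,0.16,0,0,0,1],[0,0.12,0.16,0,0,0,1]],
  ],
)

```text
clock: 13.7
ee_pos: [584.0, -17.1, 163.2]
eef_rot: [[0.399, -0.738, 0.543], [-0.917, -0.322, 0.236], [0.001, -0.593, -0.806]]
ft_force: [-0.2, 0.3, 7.8]
gripper_width: 22.8
finger_force: 70.9
```

```bash
python3 -c "
from go import *
report([(45,-21.5,64)],36,20)"
```

```text
t 13.7 ball [ 46.6 -21.1  65.3] tilt 36.3 az 20.0 F [-0.2  0.3  7.8] q [ 0.19  0.04 -0.6  -0.4  -0.33  0.55] w 22.8
(45, -21.5, 64) cm [-0.01  0.14  0.  ] deg [-0.3 -0.   0.1]
```

>>> send_rows(
  deltas=[
    [[0,-0.3,-0.4,0,0,0,1],[0,-0.8,-1.1,0,0,0,1],[0,-1.4,-1.9,0,0,0,1],[0,-1.75,-2.4,0,0,0,1],[-0.15,-1.8,-3,0,0,0,1],[-0.45,-1.8,-4.4,0,0,0,1],[-0.8,-1.8,-6,0,0,0,1],[-1.2,-1.8,-8,0,0,0,1],[-1.6,-1.8,-10,0,0,0,1],[-2,-1.8,-11.5,0,0,0,1],[-2.25,-1.8,-12.7,0,0,0,1],[-2.25,-1.8,-13,0,0,0,1],[-2.25,-1.8,-13,0,0,0,1],[-2.25,-1.8,-13,0,0,0,1]],
  ],
)

```text
clock: 15.1
ee_pos: [516.9, -21.4, 276.6]
eef_rot: [[0.399, -0.741, 0.54], [-0.917, -0.322, 0.236], [-0.001, -0.589, -0.808]]
ft_force: [0.2, -0.0, -0.6]
gripper_width: 23.4
finger_force: 70.3
```

```bash
python3 snap.py 6; python3 - <<'E'
from go import *
report([(-20,-21.5,175)],36,20)
a=cv2.imread("pics/scene6.png")[140:240,270:380]; b=cv2.imread("pics/wrist6.png")[0:300,180:500]
a=cv2.resize(a,(360,327),interpolation=cv2.INTER_CUBIC); a=cv2.copyMakeBorder(a,0,85,0,0,0); b=cv2.resize(b,(440,412),interpolation=cv2.INTER_CUBIC)
cv2.imwrite("pics/m6.png",np.hstack([a,b]))
# back to upright: tool yaw wise as in grasp
Rg=np.array([[-.383,-.924,0],[-.924,.383,0],[0,0,-1]])
s,R,p=state(); y=np.arctan2(R[1,0],R[0,0]); Rv=np.array([[np.cos(y),np.sin(y),0],[np.sin(y),-np.cos(y),0],[0,0,-1]])
print("to vertical deg",np.degrees(Ro.from_matrix(R.T@Rv).as_rotvec()).round(1),"then turn",np.degrees(Ro.from_matrix(Rv.T@Rg).as_rotvec()).round(1))
print("to (470,-60,300) cm",(R.T@(np.array([470,-60,300.])-p)/10).round(2))
E
```

```text
15.1 [516.8630583  -21.35977769 276.56670334] [[0.399, -0.741, 0.54], [-0.917, -0.322, 0.236], [-0.001, -0.589, -0.808]] [ 0.269 -0.238 -0.63  -0.159 -0.559  0.249]
t 15.25 ball [-21.1 -21.3 178. ] tilt 36.1 az 20.1 F [-0.7 -0.3 -1. ] q [ 0.27 -0.24 -0.63 -0.16 -0.56  0.25] w 23.6
(-20, -21.5, 175) cm [0.05 0.08 0.3 ] deg [-0.1  0.1 -0. ]
to vertical deg [-36.1   0.1  -0. ] then turn [ 0.  0. 46.]
to (470,-60,300) cm [ 1.66  3.33 -5.35]
```

View pics/m6.png

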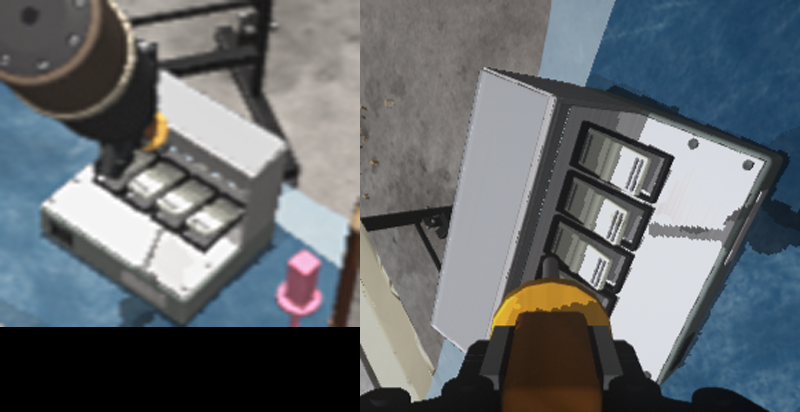

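All four rockers now look alike: each paddle leaves the same gap at the near end of its slot. Next I'll check that the stylus hasn't shifted in the grip, then bring it upright and back toward the fork.

```bash
python3 - <<'E'
from h import *
for n in (4,5,6):
    im=load(f"wrist{n}.npz")["pixels"]; h=cv2.cvtColor(im,cv2.COLOR_RGB2HSV)
    m=cv2.inRange(h,(16,150,90),(24,255,255)); m[:, :260]=0; m[:,380:]=0; m[:180]=0
    k,l,st,ce=cv2.connectedComponentsWithStats(m); i=1+np.argmax(st[1:,4]); print(n,st[i],ce[i].round(1))
E
```

```text
4 [ 277  205   85   35 1556] [318.4 220.2]
5 [ 277  205   84   32 1494] [318.  220.3]
6 [ 277  205   85   35 1540] [317.9 220.2]
```

>>> send_rows(
  deltas=[
    [[0.1,0.2,-0.4,-3,0,0,1],[0.3,0.6,-1.2,-8,0,0,1],[0.6,1.2,-2.2,-14,0,0,1],[0.9,1.8,-3.2,-20,0,0,1],[1.2,2.4,-4.2,-26,0,0,1],[1.5,3,-5,-31,0,0,1],[1.6,3.3,-5.3,-35,0,0,1],[1.6,3.3,-5.3,-36.1,0.1,0,1],[1.6,3.3,-5.3,-36.1,0.1,0,1]],
  ],
)

```text
clock: 16.15
ee_pos: [470.8, -58.8, 299.3]
eef_rot: [[0.399, -0.917, -0.0], [-0.917, -0.399, -0.001], [0.001, 0.0, -1.0]]
ft_force: [-0.3, -0.1, -1.1]
gripper_width: 23.3
finger_force: 70.1
```

```bash
python3 - <<'E'
from go import *
Rg=np.array([[-.383,-.924,0],[-.924,.383,0],[0,0,-1]]); s,R,p=state()
print(s["clock"],p,R.round(3).tolist(),s["gripper_width"])
print("turn",np.degrees(Ro.from_matrix(R.T@Rg).as_rotvec()).round(1))
for T in [(451.2,-254.0,300),(451.2,-254,150.6)]: print(T,(R.T@(np.array(T)-p)/10).round(2))
E
```

```text
16.15 [470.75292429 -58.80708553 299.33680942] [[0.399, -0.917, -0.0], [-0.917, -0.399, -0.001], [0.001, 0.0, -1.0]] 23.25387538057212
turn [ 0. -0. 46.]
(451.2, -254.0, 300) [17.12  9.58 -0.05]
(451.2, -254, 150.6) [17.11  9.58 14.89]
```

No slip: the collar sits at the same pixels before and after the push. Now the move to a point over the fork.

>>> send_rows(
  deltas=[
    [[0.5,0.3,0,0,0,2,1],[2,1,0,0,0,6,1],[4,2.2,0,0,0,11,1],[6.5,3.6,0,0,0,17,1],[9,5,0,0,0,24,1],[11.5,6.4,0,0,0,31,1],[13.5,7.6,0,0,0,37,1],[15.5,8.7,0,0,0,42,1],[16.6,9.3,0,0,0,45,1],[17.1,9.58,0,0,0,46,1],[17.1,9.58,0,0,0,46,1],[17.1,9.58,0,0,0,46,1],[17.1,9.58,0,0,0,46,1]],
  ],
)

```text
clock: 17.45
ee_pos: [450.7, -253.5, 300.7]
eef_rot: [[-0.381, -0.925, 0.002], [-0.925, 0.381, -0.001], [-0.0, -0.002, -1.0]]
ft_force: [0.4, -0.2, -1.0]
gripper_width: 23.2
finger_force: 70.1
```

```bash
python3 - <<'E'
from go import *
s,R,p=state(); print(s["clock"],p,R.round(4).tolist(),s["gripper_width"])
for T in [(451.2,-254,152.1),(451.2,-254,150.6)]: print(T,(R.T@(np.array(T)-p)/10).round(2))
E
```

```text
17.45 [ 450.66858641 -253.54345547  300.71690876] [[-0.381, -0.9246, 0.0017], [-0.9246, 0.381, -0.0005], [-0.0002, -0.0017, -1.0]] 23.216897268821327
(451.2, -254, 152.1) [ 0.02 -0.04 14.86]
(451.2, -254, 150.6) [ 0.02 -0.04 15.01]
```

>>> send_rows(
  deltas=[
    [[0,0,1,0,0,0,1],[0,0,3,0,0,0,1],[0,0,5,0,0,0,1],[0,0,7,0,0,0,1],[0,0,9,0,0,0,1],[0,0,11,0,0,0,1],[0,0,12.5,0,0,0,1],[0,0,13.5,0,0,0,1],[0,0,14.2,0,0,0,1],[0,0,14.6,0,0,0,1],[0,0,14.8,0,0,0,1],[0,0,14.9,0,0,0,1],[0,0,15,0,0,0,1],[0,0,15,0,0,0,1]],
  ],
)

```text
clock: 18.85
ee_pos: [450.9, -254.3, 150.9]
eef_rot: [[-0.382, -0.924, 0.002], [-0.924, 0.382, -0.001], [-0.0, -0.002, -1.0]]
ft_force: [-0.4, 0.2, -0.7]
gripper_width: 23.0
finger_force: 70.1
```

>>> send_rows(
  deltas=[
    [[0,0,0.05,0,0,0,1],[0,0,0.1,0,0,0,1],[0,0,0.1,0,0,0,1]],
  ],
)

```text
clock: 19.15
ee_pos: [451.0, -254.4, 150.6]
eef_rot: [[-0.382, -0.924, 0.002], [-0.924, 0.382, -0.001], [0.0, -0.002, -1.0]]
ft_force: [-1.3, 2.2, 5.6]
gripper_width: 22.9
finger_force: 71.3
```

The collar rests on the prongs. Now I release the grip and retreat straight up.

>>> send_rows(
  deltas=[
    [[0,0,0,0,0,0,0.65],[0,0,0,0,0,0,0.55],[0,0,0,0,0,0,0.4],[0,0,0,0,0,0,0.2],[0,0,0,0,0,0,0],[0,0,0,0,0,0,0],[0,0,0,0,0,0,0],[0,0,-1,0,0,0,0],[0,0,-3,0,0,0,0],[0,0,-6,0,0,0,0],[0,0,-9,0,0,0,0],[0,0,-12,0,0,0,0],[0,0,-15,0,0,0,0],[0.4,0,-17,0,0,0,0],[0.8,0,-18,0,0,0,0],[1.2,0,-18,0,0,0,0],[1.2,0,-18,0,0,0,0],[1.2,0,-18,0,0,0,0]],
  ],
)

```text
clock: 20.95
ee_pos: [445.3, -265.2, 328.2]
eef_rot: [[-0.383, -0.924, -0.001], [-0.924, 0.383, 0.0], [0.0, 0.001, -1.0]]
ft_force: [-1.1, -0.3, -0.2]
gripper_width: 85.3
finger_force: 0.0
```

```bash
python3 snap.py 7; python3 - <<'E'
from go import *
c=load("wrist7.npz"); R,p=c["R"],c["p"]
u,v=proj(c,(450.9,-253.9,170),R,p).astype(int); print(u,v)
im=c["pixels"]; h=cv2.cvtColor(im,cv2.COLOR_RGB2HSV)
m=cv2.inRange(h,(16,120,90),(22,255,255)); w=np.zeros_like(m); w[v-45:v+45,u-45:u+45]=1; ys,xs=np.nonzero(m*w)
Q=np.array([onz(c,q,143,R,p)[:2] for q in np.c_[xs,ys]],np.float32); print("collar",cv2.minEnclosingCircle(Q))
b=im[max(0,v-100):v+100,u-130:u+130,::-1]; a=load("scene7.npz")["pixels"][155:305,275:435,::-1]
b=cv2.resize(b,(400,int(400*b.shape[0]/b.shape[1])),interpolation=cv2.INTER_CUBIC); a=cv2.resize(a,(400,375),interpolation=cv2.INTER_CUBIC)
H=max(a.shape[0],b.shape[0]); pad=lambda x:cv2.copyMakeBorder(x,0,H-x.shape[0],0,0,0)
cv2.imwrite("pics/m7.png",np.hstack([pad(a),pad(b)]))
E
```

```text
20.95 [ 445.31336353 -265.16514517  328.24946734] [[-0.383, -0.924, -0.001], [-0.924, 0.383, 0.0], [0.0, 0.001, -1.0]] [-0.158  0.048 -0.166 -0.    -1.358 -0.235]
316 193
collar ((450.1922607421875, -254.02076721191406), 21.716856002807617)
```

View pics/m7.png

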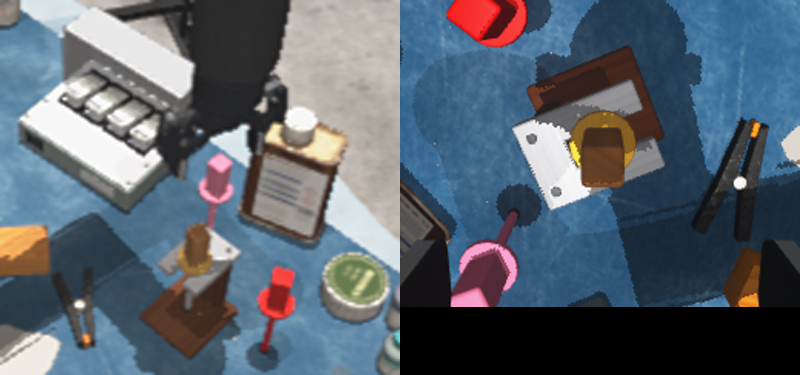

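The stylus hangs upright in the fork, with its collar centred at (450.2, -254.0), about where it started. The decoys and the other visible bystanders look undisturbed, and the gripper is clear above.

```bash
python3 -c "
from cell import close_job
print(close_job())"
```

```text
the job is handed in; nothing more can be done
None
```

I pushed the odd rocker (second from the console's -y side) down until it stopped, so it now matches its neighbours; the stylus is back upright in its fork and released, and I handed the job in at about 21 s of the 51 s allowed, with no verdict shown.

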